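Snap a bay tag clip onto the locker tag rack and park it at the end block

ROBOT

A 6-joint arm with a two-finger parallel gripper is mounted at the origin on the work surface. World frame = base frame: x ahead of the robot, y to its left, z up, the work surface at z = 0. Lengths are in mm, angles in rad, forces in N, time in s.
With the tool pointing down it reaches from about 400 to 925 mm from the base axis. Payload 12.5 kg.
Tool frame: the origin (TCP) lies where the fingers leave the gripper's body, on its centre line; the fingertips stand 78 mm ahead of it and the grasp point (between the pads) lies 59 mm ahead of it; z points along the fingers, y is the direction in which the jaws open and shut (so a half turn about z gives the same grasp; the last joint's range is limited). The gripper opens to 95 mm and grips with 3 to 60 N. Pads are 20 mm wide; open, the fingers measure 119 mm over their backs; the gripper's body (75 mm by 180 mm) begins 59 mm behind the grasp point.
Start: joints at [1.096, 0.491, 1.559, -0, 1.092, -0.106], TCP at [225.292, 582.994, 292.261] pointing down, gripper open.
Joint ranges: [-3.1, 3.1], [-0.84, 2.19], [0.05, 2.79], [-1.13, 4.28], [0.06, 2.93], [-2.69, 2.69]. Speed limits (rad/s): [2.22, 2.22, 2.79, 3.14, 3.14, 3.14].

INTERFACE

Orientations are given as [roll, pitch, yaw] about the fixed x, y, z axes, in that order (R = Rz(yaw) Ry(pitch) Rx(roll)).
In Python, from cell import env, viewer, ticket, search_frame gives the robot as it stands.
- The arm moves only by the shell command python3 -m inch 'ROWS'. ROWS is a JSON object of lists of equal length, an entry for each row: "hand": the opening, from 0 (shut) to 1 (fully open); "delta_pos": the shift along the tool's x, y, z in cm, a list of three; "turn": the turn about the tool's z in rad. A call has 1 to 20 rows; each row shifts and turns the commanded pose from where the row before left it, along the tool's axes as they then stand; what a row does not reach is not made up. A row lasts 1/10 s, in which the tool goes at most 50 mm and 8.59 degrees, less where a joint would pass 70% of its speed; a pose out of reach is approached as far as the arm can. A call is refused whole if a number of a shift passes 5 or a number of a turn 0.15, either way. A call with a gripper value outside its range is refused whole. The fingers move at their own pace and stop on an object; the grip force is fixed at half the most. Time passes only in rows, so rows that do not move let the fingers close. It gives the time, the measured TCP pose, the force and the opening at its end, in the units of the state.
- env.state(): the state, without advancing time (a new reading comes with each control period).
- viewer.read_camera(name): name is "scene" or "top"; returns (picture, depth): 480x640x3 uint8, blue, green, red; 480x640 float32, mm along the optical axis (not along the pixel's ray), 0 where there is no reading.
- viewer.get_calibration(name): a dict with "fx", "fy", "cx", "cy" (pixels), "T" (4x4, takes a point from camera to world coordinates). Camera axes: x right, y down, z forward; pixel columns grow to the right and rows downward; lengths in mm; the calibration is good to about 2 mm. A picture is of the moment at which its call begins. get_calibration takes no time and is no camera call.
- ticket.job_done(): hands the job in, once; it reports no verdict.
Trained networks look in the newest picture that a camera, given by its name, has taken for a name from the list of things; names that differ only in an ending like _2 or _b are one class to them, and where a whole thing is asked for, a point or a joint stands for the part that bears it (a point fixed in the world has none). Each returns a list of dicts, best first, with "p" (0 to 1); they miss things now and then, are a little off and sometimes report something else, mostly with a low value. They report only what shows in the picture. A call takes as long as a camera call. They do not tell look-alikes from the thing itself.
- search_frame(camera, label): "centre" ([column, row] in pixels, amid what is visible of it).
The state is a dict: "t": time; "joints": joint angles; "qvel": joint speeds; "tau": joint torques, N m; "eef_pos": TCP position; "tcp_rot": TCP orientation; "ft_force": force on the tool from outside, world axes, zero at the start; "moment": the same for the moment, N m; "opening": opening from 0.0 (shut) to 1.0 (fully open).
Only numpy, scipy, OpenCV 4.12 (cv2) and the standard library are available. Lean on these libraries where they do the work, as an engineer would, in place of code of your own. Each camera call takes 0.05 s, during which the arm holds its last target.

TASK

Take the white tag clip standing on the counter and press it straight down, gap first, onto the rod of the tag rack, somewhere along the middle of the rod, until it has snapped over and its roof sits down on the rod; then slide it along the rod until it rests against the square end block, and let go, leaving it upright. Feel for the rod (its height is set by hand and not measured) and never push on the rack with more than about 2 kg (20 N). Leave the handset, battery and charging cradle where they are.

Things in the scene. Friction and masses are not known exactly. Their poses are not given: they have to be found in the camera images.
- clip: White tag clip, 64 g (x0.8 to 1.3): C-shaped plastic spring clip 26 mm long along its y, tag plate on top. Starts upright on its two grey jaws, origin 17.5 mm above the counter. Origin: axis of the C, where the rod's axis lies once snapped on; z up, gap faces -z. Same if turned half round about z. Once on, it grips the rod, stays upright and slides along it with 1 to 6 N.
- clip_plate (a point): Grip point on the clip's upright tag plate, 34 mm above the clip's origin. The plate is 8 mm thick along the clip's x, 26 mm wide along y, and spans z = 13 to 55 mm above the clip's origin.
- clip_gap (a point): Middle of the gap, 5.6 mm below the clip's origin: two sprung lips 7 mm apart, flaring to 23 mm at the bottom (z = -17.5 mm). On the 12 mm rod the flares touch with the clip's origin about 12 mm above the rod's axis; the push rises to 7 to 14 N, fades to zero as the lips pass (origin 3 to 5 mm above), then rises sharply as the crown lands (origin on the axis). Stopped halfway it can stay stuck.
- rack: Tag rack fixed to the counter; origin at the centre of the underside of its dark steel foot (90 x 300 x 12 mm). The level steel rod, 12 mm diameter, runs along the rack's y at x = 0. Its holder's height was set by hand and is NOT reported: rod axis 100 to 140 mm above the counter. Push on it with at most 20 N. Thin uprights at y = -118 and 118 mm, lower than block and cap.
- rod_mid (a point): Middle of the rod along its length, given for the lowest setting of its holder (100 mm over the counter); the real rod is 0 to 40 mm higher than this point. At the rack's +y end (y = 110 mm) is a round grey end cap, 22 mm diameter, on a 16 mm square sleeve.
- block_face (a point): Inner face of the square grey end block at the rack's -y end (y = -110 mm), given for the lowest setting of the rod's holder. The block is 30 mm in x, 16 mm in y, from 42 mm below to 9 mm above the rod's axis. The clip against it has its origin 13 mm from this face, at rack y = -97 mm.
- handset: Bystander: black handheld computer lying flat, 75 x 150 x 22 mm, long side along its y; origin at the centre of its underside.
- battery: Bystander: grey battery pack, 40 x 60 x 24 mm; origin at the centre of its underside.
- cradle: Bystander: black charging cradle, 100 x 110 mm, 62 mm tall at its back (+x side); origin at the centre of its underside.
- crown: The clip's white crown, the solid roof of the C, fixed to the clip: 27 mm along x, 26 mm along y, 7 mm thick. Origin at the centre of its underside, 6 mm above the clip's origin; this underside lands on top of the rod when the clip is fully on, and the sprung lips then hold it pressed there. Friction on the rod about 0.2.
Not all that is in view belongs to the job. What is shaped like the clip but blue or yellow is not meant.

How it is judged (in metres and radians):
On the way:
1. the clip is snapped fully onto the rod (crown down on it) in its middle stretch, at least 37 mm clear of the end block (y of clip in the frame of rack between -0.06 and 0.098 m and x of clip in the frame of rack between -0.003 and 0.003 m and z of clip in the frame of rack between 0.097 and 0.143 m and angle between clip's own z axis and vertical below 0.25 rad and angle between the y axis of clip and the y axis of rack, either way round below 0.12 rad and contact force between crown and rack above 0.5 N), for 0.2 s.
At the end, for the whole second after the job is handed in: The clip is snapped on the rod (crown held down on the rod, its axis within 3 mm of the rod's line and within 0.12 rad of its direction), within 4 mm of the square end block, upright within 0.25 rad, released and at rest (y of clip in the frame of rack between -0.1 and -0.093 m and x of clip in the frame of rack between -0.003 and 0.003 m and z of clip in the frame of rack between 0.097 and 0.143 m and angle between clip's own z axis and vertical below 0.25 rad and angle between the y axis of clip and the y axis of rack, either way round below 0.12 rad and contact force between crown and rack above 0.5 N and linear speed of clip below 0.01 m/s); the robot touches nothing.
It fails at once if the clip bears on the rack with more than 30 N in all (a push of 20 N plus the clip's own grip of up to 10 N) (contact force between clip and rack above 30 N).
It fails at once if the handset is moved more than 20 mm (distance of handset from where it was at the start of the episode above 0.02 m).
It fails at once if the battery is moved more than 20 mm (distance of battery from where it was at the start of the episode above 0.02 m).
It fails at once if the cradle is moved more than 20 mm (distance of cradle from where it was at the start of the episode above 0.02 m).
It also fails if it takes over 72 s, if anything falls off the work surface, if the arm or the gripper's body presses on something with over 40 N, if the wrist force passes 120 N, or if a joint passes its speed limit or range.

## Working session

There is one attempt and no reset: what is moved stays moved. The work goes in short steps, Python scripts to look and compute and a shell command to move; the robot and the scene stay as the last step left them, time stands still between calls to the robot, and variables do not carry over. Pictures are saved under pics/ and viewed, and the job is handed in when it is done.

```bash
ls; mkdir -p pics; python3 - <<'E'
from cell import env, viewer, ticket, search_frame
import cv2,numpy as np
print(env.state())
for n in ("scene","top"):
    p,d=viewer.read_camera(n); cv2.imwrite(f"pics/{n}0.png",p); np.save(f"pics/{n}0.npy",d)
    c=viewer.get_calibration(n); print(n,c)
    for l in ("clip","rack","rod_mid","block_face","handset"):
        print(l,[( [round(v) for v in r["centre"]],round(r["p"],2)) for r in search_frame(n,l)])
E
```

```text
pics
{'t': 0.0, 'joints': array([ 1.09635989e+00,  4.91537861e-01,  1.55947259e+00, -1.07612934e-06,
        1.09170819e+00, -1.05572889e-01]), 'qvel': array([ 1.23498532e-03,  9.40213128e-05,  1.59652269e-03, -1.16753277e-04,
        2.00623274e-04,  3.92168483e-04]), 'tau': array([-2.19245463e-03, -6.12660527e+01, -2.58163762e+01,  6.91532576e-02,
        4.83036088e-02, -1.35918576e-04]), 'eef_pos': array([225.23177564, 582.82209139, 291.66721468]), 'tcp_rot': array([-3.14047283e+00, -1.17704258e-04,  2.77272954e+00]), 'ft_force': array([-0.37054857,  0.1805902 ,  0.53161066]), 'moment': array([-0.05041892,  0.00317839, -0.02225383]), 'opening': 1.0006090129298324}
scene {'fx': 461.55089188992974, 'fy': 461.55089188992974, 'cx': 322.1036059463842, 'cy': 232.92759150670193, 'T': array([[-4.60310606e-01,  4.50864205e-01, -7.64745458e-01,
         1.12800737e+03],
       [ 8.87555750e-01,  2.52107831e-01, -3.85598797e-01,
         2.08677648e+02],
       [ 1.89456240e-02, -8.56249444e-01, -5.16215026e-01,
         5.08475624e+02],
       [ 0.00000000e+00,  0.00000000e+00,  0.00000000
[... 273 characters left out ...]
)]
top {'fx': 486.01798641112947, 'fy': 486.01798641112947, 'cx': 317.88211658074744, 'cy': 243.11444956608662, 'T': array([[ 8.28751016e-03, -9.83936139e-01,  1.78328327e-01,
         4.38861290e+02],
       [-9.99889703e-01, -1.03520463e-02, -1.06497738e-02,
        -7.30445154e+01],
       [ 1.23247604e-02, -1.78220398e-01, -9.83913406e-01,
         7.85202619e+02],
       [ 0.00000000e+00,  0.00000000e+00,  0.00000000e+00,
         1.00000000e+00]])}
clip [([443, 252], 0.96), ([362, 259], 0.88), ([399, 292], 0.83), ([364, 340], 0.57), ([309, 303], 0.36)]
rack [([149, 213], 0.91)]
rod_mid [([149, 216], 0.88), ([399, 292], 0.43)]
block_face [([148, 218], 0.95)]
handset [([487, 322], 0.65)]
```

View pics/scene0.png

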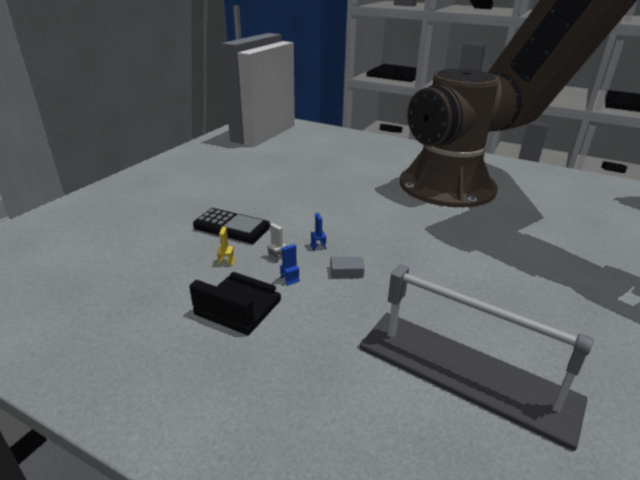

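View pics/top0.png

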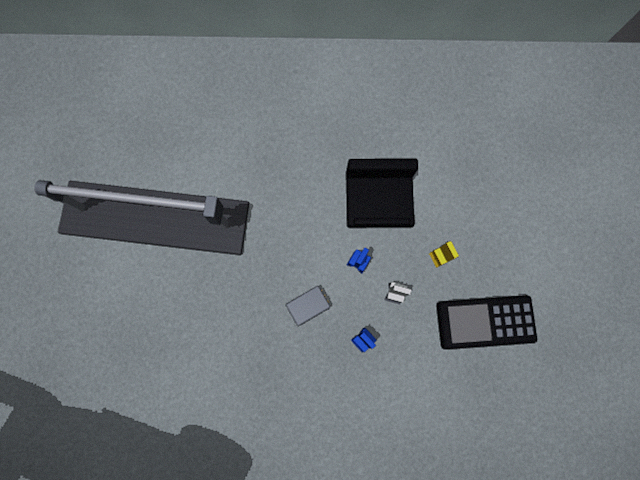

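The white clip is at top (399,292) / scene (277,243). The look-alikes are blue at top (360,259) and (365,340), and yellow at (444,253). Only the white one fits the description. The square block is at top (212,206) and the round cap at top (43,187). I'll enlarge to confirm and measure.

```bash
cat > h.py <<'E'
import numpy as np,cv2
from cell import env, viewer, ticket, search_frame
def cloud(n,d):
    c=viewer.get_calibration(n); v,u=np.mgrid[0:480,0:640]
    P=np.stack([(u-c["cx"])/c["fx"]*d,(v-c["cy"])/c["fy"]*d,d],-1)
    return P@c["T"][:3,:3].T+c["T"][:3,3]
E
python3 - <<'E'
from h import *
pt=cv2.imread("pics/top0.png");ps=cv2.imread("pics/scene0.png")
a=cv2.resize(pt[262:322,360:440],(800,600),interpolation=cv2.INTER_CUBIC)[:, :]
b=cv2.resize(ps[213:273,240:320],(800,600),interpolation=cv2.INTER_CUBIC)
cv2.imwrite("pics/crop0.png",np.hstack([cv2.resize(a,(400,300)),cv2.resize(b,(400,300))]))
for n,p,(u0,u1,v0,v1) in (("top",pt,(375,425,272,312)),("scene",ps,(262,300,215,268))):
    d=np.load(f"pics/{n}0.npy"); X=cloud(n,d)
    hsv=cv2.cvtColor(p,cv2.COLOR_BGR2HSV)
    m=np.zeros((480,640),bool); m[v0:v1,u0:u1]=1
    m&=(hsv[...,1]<60)&(X[...,2]>12)&(d>0)
    Q=X[m]; print(n,len(Q),Q.min(0).round(1),Q.max(0).round(1))
    for lo,hi in ((12,22),(22,32),(32,50),(50,66),(66,80)):
        q=Q[(Q[:,2]>=lo)&(Q[:,2]<hi)]
        if len(q)>4:
            r=cv2.minAreaRect(q[:,:2].astype(np.float32)); print(lo,hi,len(q),q.mean(0).round(1),r)
    # rack
    m=(X[...,2]>85)&(X[...,2]<170)&(d>0)
    if n=="top": m[:150]=0;m[260:]=0;m[:,260:]=0
    else: m[:255]=0;m[:,:370]=0
    Q=X[m]; print("rack hi",len(Q),Q.min(0).round(1),Q.max(0).round(1))
    np.save(f"pics/rk_{n}.npy",Q)
    m=(X[...,2]>6)&(X[...,2]<18)&(d>0)
    if n=="top": m[:150]=0;m[260:]=0;m[:,260:]=0
    else: m[:300]=0;m[:,:350]=0
    q=X[m]; print("foot",len(q),q.mean(0).round(1),cv2.minAreaRect(q[:,:2].astype(np.float32)))
E
```

```text
top 337 [ 484.5 -219.4   12.1] [ 515.6 -188.9   74.8]
12 22 10 [ 499.2 -195.3   14.5] ((499.3826599121094, -202.61660766601562), (22.601409912109375, 23.028703689575195), 75.9556884765625)
22 32 156 [ 497.6 -202.5   29.5] ((499.9307556152344, -204.17442321777344), (25.73429298400879, 26.835098266601562), 75.54217529296875)
32 50 40 [ 497.8 -201.4   39.7] ((499.51531982421875, -205.32354736328125), (26.639923095703125, 20.945659637451172), 43.541324615478516)
50 66 28 [ 497.4 -200.7   58.2] ((496.6696472167969, -202.29273986816406), (25.243663787841797, 5.25824499130249), 62.51875686645508)
66 80 103 [ 499.8 -204.    71.5] ((499.8610534667969, -204.20986938476562), (25.693208694458008, 8.038176536560059), 75.36030578613281)
rack hi 2098 [591.5  60.4  85.3] [642.5 313.5 137.5]
foot 8051 [613.  184.9  11.6] ((620.0881958007812, 187.3599853515625), (300.44964599609375, 90.84257507324219), 83.74884033203125)
scene 483 [ 416.  -290.5   12.4] [ 544.6 -130.2   74.8]
12 22 91 [ 474.9 -237.6   17.3] ((467.56488037109375, -243.90003967285156), (137.17724609375, 24.976642608642578), 45.12314224243164)
22 32 126 [ 489.3 -220.8   27.5] ((490.1037292480469, -217.10366821289062), (203.37890625, 33.129356384277344), 50.2725715637207)
32 50 103 [ 505.  -202.1   40.5] ((517.322509765625, -175.21768188476562), (91.12071228027344, 17.54414939880371), 66.7239990234375)
50 66 94 [ 507.1 -196.6   57.8] ((516.57373046875, -174.25994873046875), (90.43731689453125, 12.864547729492188), 62.743961334228516)
66 80 69 [ 503.8 -200.7   70.9] ((515.5322265625, -175.03952026367188), (89.33881378173828, 12.682689666748047), 63.48311233520508)
rack hi 2889 [592.4  60.5  85.1] [647.3 311.8 137.7]
foot 10788 [629.7 202.6  12.7] ((621.476806640625, 187.2084197998047), (299.45562744140625, 93.44707489013672), 83.91358947753906)
```

View pics/crop0.png

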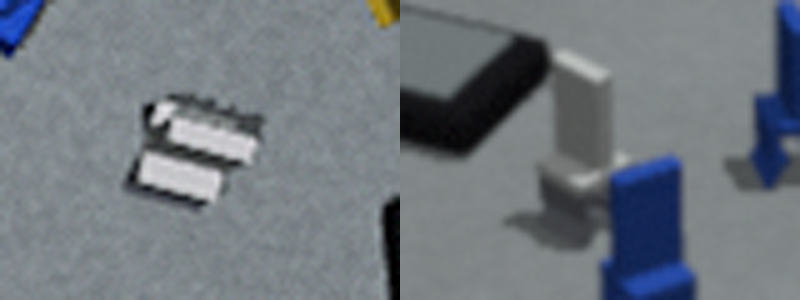

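```bash
python3 - <<'E'
from h import *
for n in ("top","scene"):
    Q=np.load(f"pics/rk_{n}.npy")
    a=np.radians(83.8); u=np.array([np.cos(a),np.sin(a)]); v=np.array([u[1],-u[0]])
    o=np.array([620.5,187.3]); s=(Q[:,:2]-o)@u; w=(Q[:,:2]-o)@v
    k=np.abs(s)<90
    for lo in range(-130,130,20):
        m=(s>=lo)&(s<lo+20)
        if m.sum()<4: continue
        q=Q[m]; z99=np.percentile(q[:,2],97); t=q[:,2]>z99-2
        print(n,lo,m.sum(),"ztop",z99.round(1),"w at top",w[m][t].mean().round(2),"w range",np.percentile(w[m],[2,98]).round(1))
    m=k
    print("line", cv2.fitLine(Q[m][:,:2].astype(np.float32),cv2.DIST_L2,0,.01,.01).ravel(), "s range hi",s.min(),s.max())
d=np.load("pics/top0.npy");X=cloud("top",d)
for nm,(c,r) in dict(b1=(360,259),b2=(365,340),y=(444,253)).items():
    P=X[r-18:r+18,c-18:c+18].reshape(-1,3);P=P[P[:,2]>66];print(nm,P.mean(0).round(0))
# current TCP->tool-frame deltas helper
E
```

```text
top -130 448 ztop 134.9 w at top -1.3 w range [-15.6  13.5]
top -110 118 ztop 131.5 w at top -1.12 w range [-6.4  4.5]
top -90 125 ztop 131.7 w at top -0.64 w range [-6.2  4.8]
top -70 123 ztop 131.7 w at top -0.83 w range [-6.4  4.5]
top -50 123 ztop 131.7 w at top -1.4 w range [-6.3  4.4]
top -30 125 ztop 131.7 w at top -0.42 w range [-6.5  4.7]
top -10 119 ztop 132.0 w at top -1.11 w range [-6.4  4.8]
top 10 121 ztop 132.1 w at top -0.51 w range [-6.3  4.6]
top 30 126 ztop 132.2 w at top -0.63 w range [-6.4  4.8]
top 50 122 ztop 132.4 w at top -0.81 w range [-6.4  4.9]
top 70 122 ztop 131.9 w at top -1.25 w range [-6.4  4.3]
top 90 138 ztop 132.6 w at top -0.75 w range [-7.5  6.8]
top 110 288 ztop 136.4 w at top -0.8 w range [-11.    8.6]
line [1.0812390e-01 9.9413741e-01 6.1900189e+02 1.8724457e+02] s range hi -126.65091014051204 126.08778883183214
scene -130 553 ztop 135.3 w at top 1.61 w range [-11.9  16.5]
scene -110 144 ztop 132.5 w at top 1.69 w range [-6.  10.7]
scene -90 131 ztop 132.4 w at top 1.57 w range [-1.7  7.2]
scene -70 132 ztop 132.2 w at top 1.79 w range [-1.2  7.4]
scene -50 141 ztop 132.2 w at top 1.98 w range [-1.7  7.2]
scene -30 145 ztop 132.0 w at top 1.97 w range [-1.7  7.7]
scene -10 156 ztop 132.3 w at top 2.11 w range [-2.1  7.3]
scene 10 161 ztop 132.3 w at top 2.09 w range [-1.4  7.5]
scene 30 170 ztop 132.1 w at top 2.24 w range [-2.   7.6]
scene 50 179 ztop 132.4 w at top 2.09 w range [-1.7  7.6]
scene 70 189 ztop 132.4 w at top 1.72 w range [-1.9  7.7]
scene 90 207 ztop 132.6 w at top 2.1 w range [-1.7  8.5]
scene 110 581 ztop 136.4 w at top 2.37 w range [-3.  12.5]
line [1.09818555e-01 9.93951678e-01 6.25305603e+02 1.93291153e+02] s range hi -126.21457730805484 125.52737185183847
b1 [ 543. -142.  115.]
b2 [ 427. -148.  116.]
y [ 555. -271.  103.]
```

The crop confirms the white clip: plate centre at (500,-204), long side at 75.4°, top at 72 mm (72.5 expected). The rod runs at 83.7° and its axis is about 126 mm up. I'll turn the tool, then travel.

```bash
python3 -m inch '{"hand":[0.55,0.55,0.55,0.55,0.55,0.55,0.55,0.55,0.55,0.55],"delta_pos":[[0,0,0],[0,0,0],[0,0,0],[0,0,0],[0,0,0],[0,0,0],[0,0,0],[0,0,0],[0,0,0],[0,0,0]],"turn":[0.1457,0.1457,0.1457,0.1457,0.1457,0.1457,0.1457,0.1457,0.1457,0.1457]}'
python3 -m inch '{"hand":[0.55,0.55,0.55,0.55,0.55,0.55,0.55,0.55,0.55,0.55,0.55,0.55,0.55,0.55,0.55,0.55,0.55,0.55,0.55,0.55],"delta_pos":[[-3.27,2.66,0],[-3.27,2.66,0],[-3.27,2.66,0],[-3.27,2.66,0],[-3.27,2.66,0],[-3.27,2.66,0],[-3.27,2.66,0],[-3.27,2.66,0],[-3.27,2.66,0],[-3.27,2.66,0],[-3.66,1.99,0],[-3.66,1.99,0],[-3.66,1.99,0],[-3.66,1.99,0],[-3.66,1.99,0],[-3.66,1.99,0],[-3.66,1.99,0],[-3.66,1.99,0],[-3.66,1.99,0],[-3.66,1.99,0]],"turn":[0,0,0,0,0,0,0,0,0,0,0,0,0,0,0,0,0,0,0,0]}'
```

```text
t: 1.6
eef_pos: [225.3, 583.0, 292.3]
tcp_rot: [3.142, -0.0, 1.31]
ft_force: [-0.2, -0.1, 0.8]
opening: 0.552
t: 3.6
eef_pos: [500.6, -206.8, 292.4]
tcp_rot: [3.141, -0.0, 1.316]
ft_force: [0.7, 0.5, 0.3]
opening: 0.549
```

```bash
python3 -m inch '{"hand":[0.55,0.55,0.55,0.55,0.55,0.55],"delta_pos":[[0.23,-0.13,3],[0,0,3],[0,0,3],[0,0,2],[0,0,0],[0,0,0]],"turn":[0,0,0,0,0,0]}'
python3 - <<'E'
from h import *
p,d=viewer.read_camera("top"); s,_=viewer.read_camera("scene")
cv2.imwrite("pics/g1.png",np.hstack([cv2.resize(p[222:342,320:480],(400,300)),cv2.resize(s[160:280,200:360],(400,300))]))
st=env.state();print(st["eef_pos"],st["tcp_rot"],st["ft_force"])
E
```

```text
t: 4.2
eef_pos: [500.0, -202.5, 182.6]
tcp_rot: [3.142, -0.0, 1.316]
ft_force: [-0.1, -0.2, 1.0]
opening: 0.55
[ 500.20914117 -202.50832394  183.45358913] [3.13972038e+00 3.84772981e-04 1.31590509e+00] [ 0.37329462 -0.26866697  0.0634889 ]
```

View pics/g1.png

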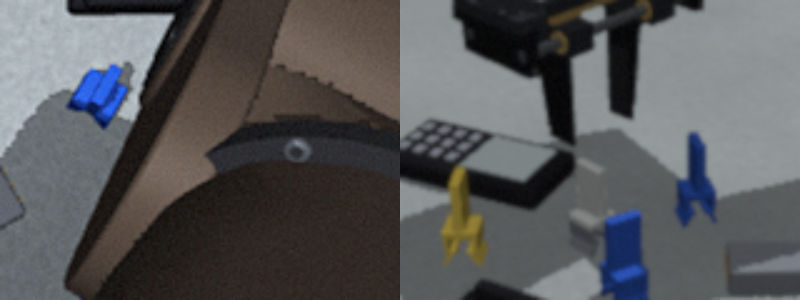

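The clip plate sits below and between the two fingertips in the scene view (crop about (590,170)), and nothing is in the way. I'll descend and grip.

```bash
python3 -m inch '{"hand":[0.55,0.55,0.55,0.55,0.55,0.55],"delta_pos":[[-0.16,0.04,2],[0,0,2],[0,0,2],[0,0,1.04],[0,0,0],[0,0,0]],"turn":[0,0,0,0,0,0]}'
python3 -m inch '{"hand":[0,0,0,0,0,0,0,0],"delta_pos":[[0,0,0],[0,0,0],[0,0,0],[0,0,0],[0,0,0],[0,0,0],[0,0,0],[0,0,0]],"turn":[0,0,0,0,0,0,0,0]}'
```

```text
t: 4.9
eef_pos: [500.1, -204.1, 112.7]
tcp_rot: [3.141, 0.0, 1.316]
ft_force: [-0.0, -0.6, 0.0]
opening: 0.547
t: 5.7
eef_pos: [499.8, -204.0, 111.8]
tcp_rot: [-3.142, -0.0, 1.316]
ft_force: [0.5, -0.5, -0.1]
opening: 0.083
```

```bash
python3 -m inch '{"hand":[0,0,0,0,0,0,0,0,0,0,0,0,0,0,0,0,0,0,0,0],"delta_pos":[[0,0,-1],[0,0,-3],[0,0,-4],[0,0,-4],[0,0,-3],[0,0,-2],[3.24,0.18,0],[3.24,0.18,0],[3.24,0.18,0],[3.24,0.18,0],[3.24,0.18,0],[3.24,0.18,0],[3.24,0.18,0],[3.24,0.18,0],[3.24,0.18,0],[3.24,0.18,0],[3.24,0.18,0],[3.24,0.18,0],[0,0,0],[0,0,0]],"turn":[0,0,0,0,0,0,0,0,0,0,0,0,0,0,0,0,0,0,-0.146,0]}'
python3 - <<'E'
from h import *
for n in("top","scene"):
    p,d=viewer.read_camera(n);cv2.imwrite(f"pics/h1_{n}.png",p);np.save(f"pics/h1_{n}.npy",d)
a=cv2.imread("pics/h1_top.png");b=cv2.imread("pics/h1_scene.png")
cv2.imwrite("pics/h1.png",np.hstack([cv2.resize(a[120:300,20:260],(400,300)),cv2.resize(b[210:450,340:640],(400,300))]))
st=env.state();print(st["eef_pos"],st["tcp_rot"],st["ft_force"],st["opening"])
E
```

```text
t: 7.7
eef_pos: [618.5, 167.6, 282.1]
tcp_rot: [-3.141, 0.0, 1.466]
ft_force: [0.7, -0.8, -0.5]
opening: 0.086
[618.46396573 166.52656607 282.19993674] [-3.14151279e+00  4.09026318e-05  1.45801759e+00] [-0.29668852 -0.69959408 -1.06129519] 0.07900264502643176
```

View pics/h1.png

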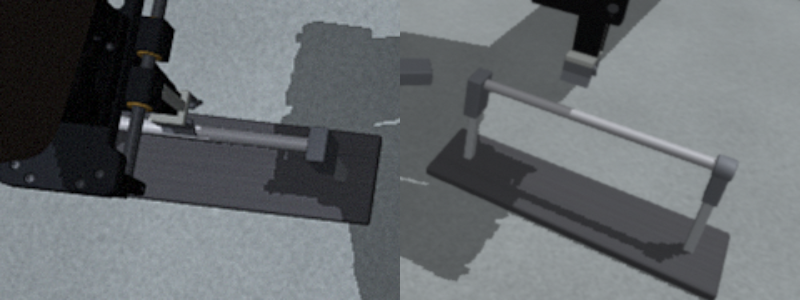

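```bash
python3 - <<'E'
from h import *
a=np.radians(83.75); u=np.array([np.cos(a),np.sin(a)]); v=np.array([u[1],-u[0]]); o=np.array([620.5,187.3])
for n in("scene","top"):
    p=cv2.imread(f"pics/h1_{n}.png");d=np.load(f"pics/h1_{n}.npy");X=cloud(n,d)
    s=(X[...,:2]-o)@u; w=(X[...,:2]-o)@v; z=X[...,2]
    m=(d>0)&(z>166)&(z<206)&(abs(s+20)<30)&(abs(w)<40)&(p.max(2)>60)
    for lo in range(166,206,3):
        k=m&(z>=lo)&(z<lo+3)
        if k.sum()>3: print(n,lo,k.sum(),"s",np.percentile(s[k],[1,50,99]).round(1),"w",np.percentile(w[k],[1,50,99]).round(1))
    m=(d>0)&(z>124)&(z<140)&(abs(s)<90)&(abs(w)<15)
    print("rod",n,m.sum(),np.percentile(w[m],[0.5,2,98,99.5]).round(1),z[m].max())
E
```

```text
scene 172 48 s [-34.5 -20.3  -8.6] w [-11.5  14.5  17.2]
scene 175 66 s [-34.  -20.9  -8.4] w [-8.7 13.4 16.1]
scene 178 64 s [-34.5 -19.1  -8.7] w [-8.9 11.7 14.6]
scene 181 36 s [-34.2 -19.6  -8.3] w [-5.5 11.8 13.8]
scene 184 52 s [-33.1 -17.5  -8.4] w [-9.7 13.2 14.6]
scene 187 49 s [-33.9 -19.9  -8.4] w [-9.7 13.  14.7]
scene 190 47 s [-33.4 -20.1  -8.6] w [-9.2 13.1 15.2]
scene 193 46 s [-34.2 -21.5  -8.3] w [-10.3  13.4  15. ]
scene 196 56 s [-34.3 -17.7  -8.5] w [-10.   13.6  16.1]
scene 199 123 s [-33.8 -21.7  -8.6] w [-8.2 11.  15.8]
scene 202 33 s [-34.1 -17.7  -8.6] w [ 1.7  7.9 15.4]
rod scene 1261 [-3.3 -2.3  7.6  8. ] 133.22465339098608
top 169 9 s [-33.  -21.8  -9.1] w [-14.8 -14.4 -11.4]
top 172 22 s [-33.  -16.6  -7.9] w [-15.2 -14.1   6.5]
top 175 13 s [-32.7 -13.2  -8. ] w [-14.8 -12.3   6.8]
top 181 13 s [-33.8 -30.  -12.8] w [-12.6   4.4   8.4]
top 184 11 s [-32.9 -30.9  -8.6] w [-12.6  -6.2   7.6]
top 196 31 s [-33.9 -33.   -8.5] w [-13.5  -5.1  12.8]
top 199 141 s [-33.9 -27.5  -8.9] w [-13.5  -8.8  12.7]
top 202 8 s [-33.6 -31.2 -10.9] w [-13.3  -4.3  11.3]
top 205 5 s [-33.8 -31.4 -27.4] w [-8.5 -4.1 -0.1]
rod top 604 [-6.7 -6.4  4.8  5.3] 133.2211729179553
```

Clip and rod agree across the rod within 0.5 mm in both cameras: top gives -0.4 against -0.8, scene 1.7 against 1.8. The clip is at rack y of about -21 mm. I'll lower and feel for the rod.

```bash
python3 -m inch '{"hand":[0,0,0,0,0,0,0],"delta_pos":[[0,0,1],[0,0,1],[0,0,1],[0,0,0.7],[0,0,0.3],[0,0,0],[0,0,0]],"turn":[0,0,0,0,0,0,0]}'
for i in 1; do python3 -m inch '{"hand":[0,0,0],"delta_pos":[[0,0,0.2],[0,0,0],[0,0,0]],"turn":[0,0,0]}'; done
python3 -m inch '{"hand":[0,0,0],"delta_pos":[[0,0,0.2],[0,0,0],[0,0,0]],"turn":[0,0,0]}'
python3 -m inch '{"hand":[0,0,0],"delta_pos":[[0,0,0.2],[0,0,0],[0,0,0]],"turn":[0,0,0]}'
python3 -m inch '{"hand":[0,0,0],"delta_pos":[[0,0,0.2],[0,0,0],[0,0,0]],"turn":[0,0,0]}'
```

```text
t: 8.5
eef_pos: [618.8, 166.8, 242.0]
tcp_rot: [3.141, -0.0, 1.462]
ft_force: [-0.2, -1.2, -0.2]
opening: 0.084
t: 8.8
eef_pos: [618.7, 166.8, 240.0]
tcp_rot: [3.141, -0.0, 1.462]
ft_force: [0.5, -0.3, -0.8]
opening: 0.086
t: 9.1
eef_pos: [618.7, 166.8, 237.8]
tcp_rot: [-3.141, -0.0, 1.462]
ft_force: [0.7, 0.0, -0.7]
opening: 0.081
t: 9.4
eef_pos: [618.7, 166.8, 235.8]
tcp_rot: [-3.142, -0.0, 1.462]
ft_force: [0.2, -0.0, -0.2]
opening: 0.083
t: 9.7
eef_pos: [618.7, 166.8, 233.8]
tcp_rot: [-3.142, -0.0, 1.462]
ft_force: [-0.6, 0.5, -0.7]
opening: 0.086
```

```bash
python3 -m inch '{"hand":[0,0,0],"delta_pos":[[0,0,0.1],[0,0,0],[0,0,0]],"turn":[0,0,0]}'
python3 -m inch '{"hand":[0,0,0],"delta_pos":[[0,0,0.1],[0,0,0],[0,0,0]],"turn":[0,0,0]}'
python3 -m inch '{"hand":[0,0,0],"delta_pos":[[0,0,0.1],[0,0,0],[0,0,0]],"turn":[0,0,0]}'
```

```text
t: 10.0
eef_pos: [618.7, 166.8, 232.8]
tcp_rot: [-3.142, -0.0, 1.462]
ft_force: [-0.3, -0.0, -0.4]
opening: 0.079
t: 10.3
eef_pos: [618.7, 166.8, 231.8]
tcp_rot: [-3.142, -0.0, 1.462]
ft_force: [-0.1, 0.3, -0.3]
opening: 0.082
t: 10.6
eef_pos: [618.6, 166.9, 231.0]
tcp_rot: [-3.141, -0.0, 1.462]
ft_force: [-2.9, -0.1, 3.2]
opening: 0.083
```

```bash
python3 -m inch '{"hand":[0,0,0],"delta_pos":[[0,0,0.1],[0,0,0],[0,0,0]],"turn":[0,0,0]}'
```

```text
t: 10.9
eef_pos: [618.6, 166.9, 230.2]
tcp_rot: [3.142, -0.0, 1.462]
ft_force: [-3.5, -0.3, 4.8]
opening: 0.086
```

First contact is at TCP z of about 231.3, with a side force towards -x, so the rod sits slightly to the -x side of the clip axis. I'll shift 0.5 mm that way and re-check.

```bash
python3 -m inch '{"hand":[0,0,0],"delta_pos":[[0,-0.05,0],[0,0,0],[0,0,0]],"turn":[0,0,0]}'
```

```text
t: 11.2
eef_pos: [618.4, 166.9, 230.2]
tcp_rot: [3.141, -0.0, 1.462]
ft_force: [-1.2, -0.0, 6.4]
opening: 0.087
```

```bash
python3 -m inch '{"hand":[0,0,0],"delta_pos":[[0,-0.03,0],[0,0,0],[0,0,0]],"turn":[0,0,0]}'
python3 -m inch '{"hand":[0,0,0],"delta_pos":[[0,0,0.05],[0,0,0],[0,0,0]],"turn":[0,0,0]}'
```

```text
t: 11.5
eef_pos: [618.3, 166.9, 230.2]
tcp_rot: [3.14, -0.0, 1.462]
ft_force: [-1.3, 0.5, 5.7]
opening: 0.082
t: 11.8
eef_pos: [618.4, 166.9, 230.0]
tcp_rot: [3.14, -0.001, 1.462]
ft_force: [-0.1, -0.2, 7.8]
opening: 0.084
```

```bash
python3 -m inch '{"hand":[0,0,0],"delta_pos":[[0,0,0.08],[0,0,0],[0,0,0]],"turn":[0,0,0]}'
```

```text
t: 12.1
eef_pos: [618.4, 166.9, 229.1]
tcp_rot: [3.14, -0.001, 1.462]
ft_force: [-0.3, 0.7, 5.1]
opening: 0.086
```

```bash
python3 -m inch '{"hand":[0,0,0],"delta_pos":[[0,0,0.08],[0,0,0],[0,0,0]],"turn":[0,0,0]}'
```

```text
t: 12.4
eef_pos: [618.2, 166.9, 228.0]
tcp_rot: [3.141, -0.0, 1.462]
ft_force: [1.0, -0.0, 4.1]
opening: 0.078
```

```bash
python3 -m inch '{"hand":[0,0,0],"delta_pos":[[0,0,0.1],[0,0,0],[0,0,0]],"turn":[0,0,0]}'
```

```text
t: 12.7
eef_pos: [618.0, 166.9, 226.6]
tcp_rot: [-3.141, -0.0, 1.462]
ft_force: [0.5, 0.3, 2.5]
opening: 0.083
```

```bash
python3 -m inch '{"hand":[0,0,0],"delta_pos":[[0,0,0.1],[0,0,0],[0,0,0]],"turn":[0,0,0]}'
```

```text
t: 13.0
eef_pos: [617.9, 166.9, 225.5]
tcp_rot: [-3.141, 0.0, 1.462]
ft_force: [1.0, 0.8, 0.7]
opening: 0.085
```

```bash
python3 -m inch '{"hand":[0,0,0],"delta_pos":[[0,0,0.1],[0,0,0],[0,0,0]],"turn":[0,0,0]}'
```

```text
t: 13.3
eef_pos: [617.8, 166.9, 224.5]
tcp_rot: [-3.141, 0.0, 1.462]
ft_force: [0.0, -0.6, -0.7]
opening: 0.083
```

```bash
python3 -m inch '{"hand":[0,0,0],"delta_pos":[[0,0,0.1],[0,0,0],[0,0,0]],"turn":[0,0,0]}'
```

```text
t: 13.6
eef_pos: [617.9, 166.9, 223.5]
tcp_rot: [-3.141, 0.0, 1.462]
ft_force: [0.1, -0.2, -0.7]
opening: 0.08
```

The lips passed: the force peaked near 8 N and faded to zero at about 225. I'll take small steps from here until the crown lands.

```bash
python3 -m inch '{"hand":[0,0,0],"delta_pos":[[0,0,0.1],[0,0,0],[0,0,0]],"turn":[0,0,0]}'
```

```text
t: 13.9
eef_pos: [617.9, 166.9, 222.6]
tcp_rot: [-3.141, -0.0, 1.462]
ft_force: [0.9, 1.0, -2.5]
opening: 0.082
```

```bash
python3 -m inch '{"hand":[0,0,0],"delta_pos":[[0,0,0.05],[0,0,0],[0,0,0]],"turn":[0,0,0]}'
```

```text
t: 14.2
eef_pos: [617.9, 166.9, 222.2]
tcp_rot: [-3.142, -0.0, 1.462]
ft_force: [1.3, -0.3, -1.0]
opening: 0.089
```

```bash
python3 -m inch '{"hand":[0,0,0],"delta_pos":[[0,0,0.05],[0,0,0],[0,0,0]],"turn":[0,0,0]}'
```

```text
t: 14.5
eef_pos: [617.9, 166.9, 221.7]
tcp_rot: [-3.142, -0.0, 1.462]
ft_force: [0.3, 0.3, -1.7]
opening: 0.084
```

```bash
python3 -m inch '{"hand":[0,0,0],"delta_pos":[[0,0,0.05],[0,0,0],[0,0,0]],"turn":[0,0,0]}'
```

```text
t: 14.8
eef_pos: [617.9, 166.9, 221.2]
tcp_rot: [-3.142, -0.0, 1.462]
ft_force: [0.6, 0.1, -1.7]
opening: 0.081
```

```bash
python3 -m inch '{"hand":[0,0,0],"delta_pos":[[0,0,0.05],[0,0,0],[0,0,0]],"turn":[0,0,0]}'
```

```text
t: 15.1
eef_pos: [617.9, 166.9, 220.7]
tcp_rot: [-3.142, -0.0, 1.462]
ft_force: [1.3, -0.1, -2.4]
opening: 0.079
```

```bash
python3 -m inch '{"hand":[0,0,0],"delta_pos":[[0,0,0.05],[0,0,0],[0,0,0]],"turn":[0,0,0]}'
```

```text
t: 15.4
eef_pos: [617.9, 166.9, 220.1]
tcp_rot: [-3.141, -0.0, 1.462]
ft_force: [0.7, -0.4, -1.6]
opening: 0.081
```

```bash
python3 -m inch '{"hand":[0,0,0],"delta_pos":[[0,0,0.04],[0,0,0],[0,0,0]],"turn":[0,0,0]}'
```

```text
t: 15.7
eef_pos: [617.9, 166.9, 219.8]
tcp_rot: [-3.142, -0.0, 1.462]
ft_force: [0.1, -0.2, -2.7]
opening: 0.082
```

```bash
python3 -m inch '{"hand":[0,0,0],"delta_pos":[[0,0,0.04],[0,0,0],[0,0,0]],"turn":[0,0,0]}'
```

```text
t: 16.0
eef_pos: [617.9, 166.9, 219.4]
tcp_rot: [-3.142, -0.0, 1.462]
ft_force: [0.2, 0.2, -2.3]
opening: 0.083
```

```bash
python3 -m inch '{"hand":[0,0,0],"delta_pos":[[0,0,0.04],[0,0,0],[0,0,0]],"turn":[0,0,0]}'
```

```text
t: 16.3
eef_pos: [617.9, 166.9, 219.1]
tcp_rot: [3.142, -0.0, 1.462]
ft_force: [0.4, 0.3, -1.6]
opening: 0.082
```

```bash
python3 -m inch '{"hand":[0,0,0],"delta_pos":[[0,0,0.04],[0,0,0],[0,0,0]],"turn":[0,0,0]}'
```

```text
t: 16.6
eef_pos: [618.0, 166.9, 219.0]
tcp_rot: [3.141, -0.0, 1.462]
ft_force: [-2.1, 0.1, 4.4]
opening: 0.083
```

```bash
python3 -m inch '{"hand":[0,0,0],"delta_pos":[[0,0,0.04],[0,0,0],[0,0,0]],"turn":[0,0,0]}'
```

```text
t: 16.9
eef_pos: [617.9, 166.9, 218.9]
tcp_rot: [3.141, -0.0, 1.462]
ft_force: [-2.3, -1.0, 7.5]
opening: 0.084
```

```bash
python3 - <<'E'
from h import *
for n in("top","scene"):
    p,d=viewer.read_camera(n);cv2.imwrite(f"pics/k1_{n}.png",p);np.save(f"pics/k1_{n}.npy",d)
b=cv2.imread("pics/k1_scene.png")
cv2.imwrite("pics/k1.png",cv2.resize(b[260:380,400:560],(800,600),interpolation=cv2.INTER_CUBIC))
st=env.state();print(st["eef_pos"],st["ft_force"],st["opening"])
E
```

```text
[617.95495549 166.91054936 218.96002421] [-2.21397058 -1.20301597  7.25133926] 0.08546877147814032
```

View pics/k1.png

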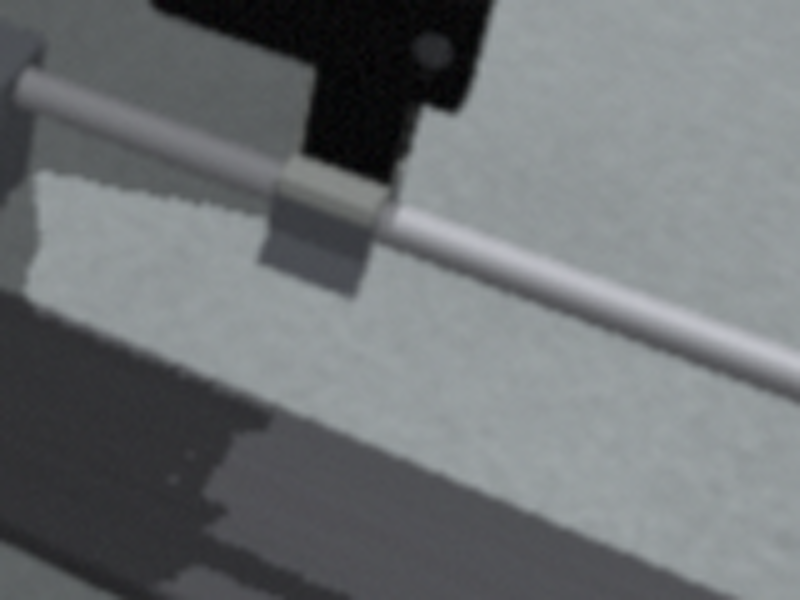

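The crown has landed: the force rises sharply at TCP z of about 219, and the picture shows the crown sitting on the rod with jaws around it, roughly at crop (330,190). I'll ease the push slightly and slide towards the block.

```bash
python3 -m inch '{"hand":[0,0,0,0],"delta_pos":[[0,-0.02,-0.04],[0,0,0],[0,0,0],[0,0,0]],"turn":[0,0,0,0]}'
python3 -m inch '{"hand":[0,0,0],"delta_pos":[[-0.2,0,0],[-0.2,0,0],[-0.2,0,0]],"turn":[0,0,0]}'
```

```text
t: 17.4
eef_pos: [617.9, 166.9, 219.0]
tcp_rot: [3.141, -0.0, 1.462]
ft_force: [-0.4, -0.2, 5.6]
opening: 0.085
t: 17.7
eef_pos: [617.3, 161.3, 219.0]
tcp_rot: [3.14, -0.001, 1.462]
ft_force: [-0.3, 4.0, 5.2]
opening: 0.085
```

```bash
python3 -m inch '{"hand":[0,0,0,0,0],"delta_pos":[[-0.3,0,0],[-0.3,0,0],[-0.3,0,0],[-0.3,0,0],[-0.3,0,0]],"turn":[0,0,0,0,0]}'
```

```text
t: 18.2
eef_pos: [615.7, 146.3, 218.9]
tcp_rot: [3.141, -0.001, 1.462]
ft_force: [-0.2, 4.1, 5.6]
opening: 0.084
```

```bash
python3 -m inch '{"hand":[0,0,0,0,0,0,0,0],"delta_pos":[[-0.3,0,0],[-0.3,0,0],[-0.3,0,0],[-0.3,0,0],[-0.3,0,0],[-0.3,0,0],[-0.3,0,0],[0,0,0]],"turn":[0,0,0,0,0,0,0,0]}'
```

```text
t: 19.0
eef_pos: [613.4, 125.0, 218.9]
tcp_rot: [3.141, -0.0, 1.462]
ft_force: [0.5, 0.6, 6.3]
opening: 0.084
```

```bash
python3 -m inch '{"hand":[0,0,0,0,0,0,0,0],"delta_pos":[[-0.3,0,0],[-0.3,0,0],[-0.3,0,0],[-0.3,0,0],[-0.3,0,0],[-0.3,0,0],[-0.3,0,0],[-0.1,0,0]],"turn":[0,0,0,0,0,0,0,0]}'
python3 - <<'E'
from h import *
a=np.radians(83.75); u=np.array([np.cos(a),np.sin(a)]); v=np.array([u[1],-u[0]]); o=np.array([620.5,187.3])
p,d=viewer.read_camera("scene");X=cloud("scene",d)
cv2.imwrite("pics/s1.png",cv2.resize(p[240:330,360:480],(800,600),interpolation=cv2.INTER_CUBIC))
s=(X[...,:2]-o)@u; w=(X[...,:2]-o)@v; z=X[...,2]
m=(d>0)&(z>108)&(z<143)&(abs(w)<25)&(w>8)&(s<-20)&(s>-128)
print(np.histogram(s[m],bins=np.arange(-128,-20,2)))
st=env.state();print(((st["eef_pos"][:2]-o)@u),st["ft_force"])
E
```

```text
t: 19.8
eef_pos: [611.0, 103.4, 218.9]
tcp_rot: [3.141, -0.001, 1.462]
ft_force: [0.4, 4.4, 5.5]
opening: 0.085
(array([ 0, 15, 27, 26, 27, 20, 25, 29, 42,  8,  0,  0,  0,  0,  2, 30, 29,
       33, 22, 33, 29, 29, 29, 29, 31, 28, 31, 39,  2,  0,  0,  0,  0,  1,
        0,  0,  0,  0,  0,  0,  0,  0,  0,  1,  0,  0,  0,  0,  0,  1,  0,
        0,  0]), array([-128, -126, -124, -122, -120, -118, -116, -114, -112, -110, -108,
       -106, -104, -102, -100,  -98,  -96,  -94,  -92,  -90,  -88,  -86,
        -84,  -82,  -80,  -78,  -76,  -74,  -72,  -70,  -68,  -66,  -64,
        -62,  -60,  -58,  -56,  -54,  -52,  -50,  -48,  -46,  -44,  -42,
        -40,  -38,  -36,  -34,  -32,  -30,  -28,  -26,  -24,  -22]))
-84.49090909130132 [0.77179621 2.23464878 6.12395922]
```

View pics/s1.png

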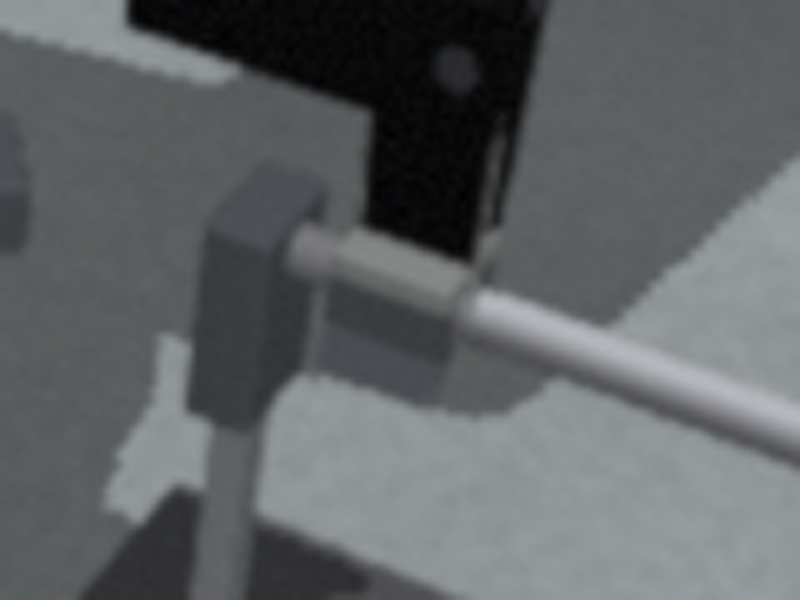

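The clip is upright on the rod, with about 11.5 mm left to the block face (face at s = -109.7, clip edge at -98). I'll close in and feel for it.

```bash
python3 -m inch '{"hand":[0,0,0,0,0,0],"delta_pos":[[-0.2,0,0],[-0.2,0,0],[-0.2,0,0],[-0.2,0,0],[-0.1,0,0],[0,0,0]],"turn":[0,0,0,0,0,0]}'
python3 -m inch '{"hand":[0,0],"delta_pos":[[-0.05,0,0],[-0.05,0,0]],"turn":[0,0]}'
```

```text
t: 20.45
eef_pos: [610.1, 94.5, 218.9]
tcp_rot: [3.141, -0.001, 1.462]
ft_force: [-0.3, 1.7, 5.8]
opening: 0.081
t: 20.65
eef_pos: [610.0, 93.7, 218.9]
tcp_rot: [3.141, -0.001, 1.462]
ft_force: [0.7, 4.6, 5.8]
opening: 0.081
```

```bash
python3 -m inch '{"hand":[0,0],"delta_pos":[[-0.05,0,0],[-0.05,0,0]],"turn":[0,0]}'
```

```text
t: 20.85
eef_pos: [609.8, 92.7, 218.9]
tcp_rot: [3.141, -0.001, 1.462]
ft_force: [-0.2, 5.1, 5.3]
opening: 0.08
```

```bash
python3 -m inch '{"hand":[0,0],"delta_pos":[[-0.05,0,0],[0,0,0]],"turn":[0,0]}'
```

```text
t: 21.05
eef_pos: [609.8, 92.1, 219.0]
tcp_rot: [3.141, -0.001, 1.462]
ft_force: [-0.0, 3.6, 5.2]
opening: 0.083
```

```bash
python3 -m inch '{"hand":[0,0],"delta_pos":[[-0.05,0,0],[0,0,0]],"turn":[0,0]}'
```

```text
t: 21.25
eef_pos: [609.7, 91.7, 219.0]
tcp_rot: [3.14, -0.001, 1.462]
ft_force: [-0.0, 3.6, 5.8]
opening: 0.085
```

```bash
python3 -m inch '{"hand":[0,0],"delta_pos":[[-0.05,0,0],[0,0,0]],"turn":[0,0]}'
```

```text
t: 21.45
eef_pos: [609.7, 91.3, 219.0]
tcp_rot: [3.14, -0.001, 1.462]
ft_force: [1.1, 5.2, 5.1]
opening: 0.084
```

```bash
python3 -m inch '{"hand":[0,0],"delta_pos":[[-0.04,0,0],[0,0,0]],"turn":[0,0]}'
```

```text
t: 21.65
eef_pos: [609.7, 91.3, 218.9]
tcp_rot: [3.14, -0.002, 1.462]
ft_force: [1.0, 7.2, 5.0]
opening: 0.086
```

The clip has stopped against the block: y stays at 91.3 while the force rises to 7 N. I'll ease the push, release and retreat.

```bash
python3 -m inch '{"hand":[0,0,0],"delta_pos":[[0.04,0,-0.07],[0,0,0],[0,0,0]],"turn":[0,0,0]}'
python3 -m inch '{"hand":[0.2,0.4,0.4,0.4,0.4,0.4],"delta_pos":[[0,0,0],[0,0,0],[0,0,0],[0,0,0],[0,0,0],[0,0,0]],"turn":[0,0,0,0,0,0]}'
python3 - <<'E'
from h import *
p,d=viewer.read_camera("scene")
cv2.imwrite("pics/r1.png",cv2.resize(p[240:330,360:480],(800,600),interpolation=cv2.INTER_CUBIC))
E
```

```text
t: 21.95
eef_pos: [609.6, 91.4, 219.0]
tcp_rot: [3.141, -0.001, 1.462]
ft_force: [1.6, 5.0, 0.3]
opening: 0.083
t: 22.55
eef_pos: [609.4, 90.8, 219.3]
tcp_rot: [-3.142, -0.0, 1.462]
ft_force: [-0.5, -0.5, -0.6]
opening: 0.401
```

View pics/r1.png

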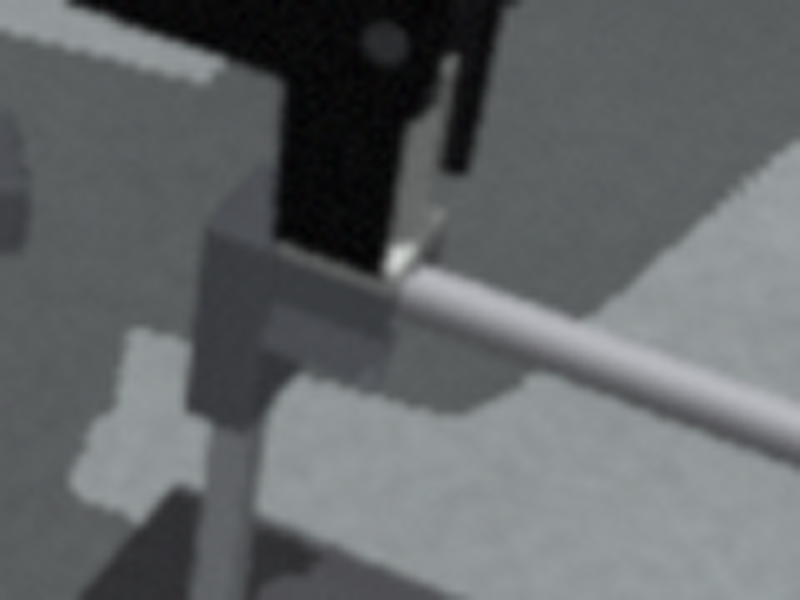

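The clip is upright against the block (crop about (330,290)) and the fingers are clear of the plate on both sides. I'll lift straight up and check.

```bash
python3 -m inch '{"hand":[0.4,0.4,0.4,0.4,0.4,0.4,0.4,0.4,0.4,0.4],"delta_pos":[[0,0,-0.5],[0,0,-1],[0,0,-2],[0,0,-3],[0,0,-3],[0,0,-3],[-3,0,-2],[-3,0,0],[0,0,0],[0,0,0]],"turn":[0,0,0,0,0,0,0,0,0,0]}'
python3 - <<'E'
from h import *
a=np.radians(83.75); u=np.array([np.cos(a),np.sin(a)]); v=np.array([u[1],-u[0]]); o=np.array([620.5,187.3])
p,d=viewer.read_camera("scene");X=cloud("scene",d)
cv2.imwrite("pics/f1.png",cv2.resize(p[210:345,340:520],(800,600),interpolation=cv2.INTER_CUBIC))
s=(X[...,:2]-o)@u; w=(X[...,:2]-o)@v; z=X[...,2]
m=(d>0)&(abs(w)<25)&(s<-70)&(s>-128)
for lo in range(112,190,5):
    k=m&(z>=lo)&(z<lo+5)&((w>8)|(z>140))
    if k.sum()>4: print(lo,k.sum(),"s",np.percentile(s[k],[1,50,99]).round(1),"w",np.percentile(w[k],[1,50,99]).round(1))
k=m&(z>140)&(z<195); print("top",z[k].max())
k=m&(z>112)&(z<120)&(w>8); print(np.histogram(s[k],bins=np.arange(-128,-70,2))[0])
st=env.state();print(st["t"],st["eef_pos"],st["ft_force"])
E
```

```text
t: 23.6
eef_pos: [602.8, 30.9, 365.0]
tcp_rot: [3.141, -0.0, 1.461]
ft_force: [-0.3, 0.3, 0.3]
opening: 0.401
112 111 s [-125.  -102.1  -84.3] w [10.3 13.6 16.9]
117 76 s [-125.8 -107.9  -84.1] w [ 8.8 13.1 16.7]
122 91 s [-124.6 -103.7  -84.4] w [10.7 13.6 16.9]
127 81 s [-124.4 -104.2  -84.9] w [11.  13.2 15.9]
132 109 s [-125.3 -109.   -84.6] w [ 8.1 13.3 16.2]
137 92 s [-109.4  -96.4  -84.5] w [ 1.7  9.6 15.5]
142 51 s [-108.9  -93.9  -84.3] w [-2.2  3.8  6.1]
147 65 s [-109.6  -96.3  -84.1] w [-2.2  4.   6. ]
152 61 s [-109.6  -96.9  -84.2] w [-0.6  3.8  6. ]
157 59 s [-109.6  -95.7  -84. ] w [-3.   4.   5.5]
162 64 s [-109.7  -95.1  -84.3] w [-0.6  4.1  5.9]
167 65 s [-108.9  -95.3  -84.3] w [-1.1  4.   5.7]
172 64 s [-109.9  -97.1  -84.1] w [-0.7  3.9  6.5]
177 103 s [-109.2  -95.9  -84.4] w [-4.   2.7  5.5]
top 182.0330827933633
[ 0  4  8  6  9  5  6  8  6  7 11  6  6  7  8  7 10  6  7  8  7 11  0  0
  0  0  0  0]
23.65 [602.81460978  31.50578401 364.66919611] [-0.43640916  0.14730795 -0.48769492]
```

View pics/f1.png

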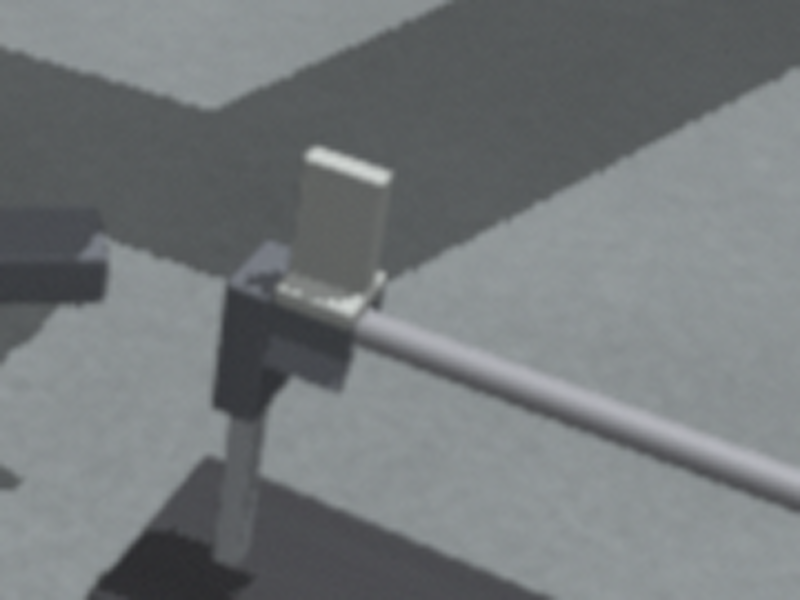

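The clip spans s = -109.7 to -84.2, so its centre is at -97. It has no gap to the block, its plate is upright with its top at about 181 mm, and the robot is clear. Handing in.

```bash
python3 - <<'E'
from h import *
ticket.job_done(); print(env.state()["t"])
E
```

```text
the job is handed in; nothing more can be done
the job is handed in; nothing more can be done
```

The white clip is snapped onto the rod, slid against the square end block, upright and released. I handed the job in after about 24 s, well inside the 72 s limit; no verdict is reported.

- **Press:** I lowered the clip onto the rod at rack y of about -21 mm. First contact showed a side force of about 3 N, so I shifted the clip 0.8 mm sideways. The highest push I read was about 8 N. The force fell to zero as the lips passed, then rose sharply when the crown landed. I only read forces at the end of each step, so brief peaks in between were not seen.
- **Slide:** Moving along the rod took about 4 N. At the block the clip stopped moving while the force rose to about 7 N.
- **Last picture:** The clip centre is at rack y of about -97 mm with no visible gap to the block. The plate is upright with its top at about 181 mm, which puts the clip origin near 126 mm, the measured rod height. The gripper was well clear.
- **Disagreement and gaps:** The two cameras differ by about 2 mm across the rod, which is within their stated calibration. I did not re-measure the handset, battery and cradle at the end, but nothing came near them.

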